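# Shim the balance that rocks

## Task

The bench balance rocks because its front-left screw foot, the one at the corner nearest the robot on the robot's left, has seized a few millimetres clear of the surface. Push the loose tapered plastic shim, thin end first, firmly under that foot until it jams tight and carries part of the load, but not so far that the balance is lifted out of level or shoved aside. Then let go of the shim and press down gently but surely with the fingers (about 10 N) on the top of the casing over that foot to prove that the corner no longer gives, and leave the shim jammed there and everything else alone.

Things in the scene. Friction and masses are not known exactly. Their poses are not given: they have to be found in the camera images.
- balance: Bench balance, white casing 190 deep (its x) x 150 wide (y), about 3.5 kg, loose. Origin on the surface under the casing's middle; x from its front (display console, towards the robot) to its back, y to its left. Underside 24, flat top 56 mm above the surface. Four screw feet at x +-72, y +-52 mm: black wheel (radius 15) on a rubber pad (radius 8). It stands level on three; the front-left one hangs clear.
- foot_axis (a point): Point on the surface below the seized front-left foot (x -72, y +52 mm of the balance; 23 mm behind the casing's front face and inside its left face); axes as the balance. The foot's round pad hangs 3 to 9.5 mm above it, different each time, not measured. The pad yields 1 mm per 12 N. About 10 N of push above free sliding wedges the shim tight; beyond some 14 N the balance starts to lift.
- press_spot (a point): Point on the flat top of the casing above the seized foot, 56 mm above the surface: place of the press test. The console (42 x 60 mm, 66 mm high, middle of the front edge) begins 22 mm to its right, the round pan (radius 60 mm with its ring, 67 mm high, centre 100 mm behind and 52 mm to the right) some 52 mm away. Axes as the balance.
- shim_heel (a point): Grip point of the loose tapered shim: on its centre line, 13 mm from its thick end's face, 10 mm above its flat underside. Grey plastic, ribbed slope, 130 long, 34 wide, 22 high at the thick and 2 mm at the thin end (about 1 in 6.4), 60 g, friction about 0.5. x points to the thin end, z up. Lies flat in front of the balance.
- shim_tip (a point): Middle of the thin end's edge of the same shim, 117 mm ahead of point shim_heel along the shim's x, 1 mm above its underside; axes as the shim.
- vial: Small amber vial with a screw cap, 22 mm across, 46 mm high, near the right edge of the lid, in front of the balance. Origin under its centre. To be left alone.
- cone: Low nickel cone with a round flange (38 mm across, 14 mm high), in front of the cool packs. Origin under its centre. To be left alone.

How it is judged:
On the way, in this order (a step that is already met when the one before it is completed fails the run):
1. the shim is under the front-left foot and jammed: it bears on the balance with more than 2.5 N, lying flat, its thin end within 80 mm of the foot's axis (contact force between shim and balance above 2.5 N and angle between shim_tip's own z axis and vertical below 0.08 rad and horizontal distance between shim_tip and foot_axis below 0.08 m and not (contact force between the fingers and shim above 0.3 N)), for 0.2 s.
2. with the shim let go, the fingers press on the casing over that foot (within 40 mm) with more than 6 N, and the corner does not give: the balance tilts less than 0.005 rad (contact force between the fingers and balance above 6 N and horizontal distance between the grasp point and press_spot below 0.04 m and angle between balance's own z axis and vertical below 0.005 rad and contact force between shim and balance above 2.5 N), for 0.2 s.
At the end, for the whole second after the job is handed in: The shim lies flat and still under the front-left foot, thin end within 80 mm of the foot's axis, and bears on it with more than 2.5 N; the balance is level to 0.005 rad, at rest, and within 12 mm of where it stood (contact force between shim and balance above 2.5 N and horizontal distance between shim_tip and foot_axis below 0.08 m and angle between shim_tip's own z axis and vertical below 0.08 rad and linear speed of each of shim, balance below 0.01 m/s and angle between balance's own z axis and vertical below 0.005 rad and distance of balance from where it was at the start of the episode below 0.012 m); the robot touches nothing.
It fails at once if the balance is tipped, lifted off its feet by the shim or rocked: tilt over 0.01 rad (angle between balance's own z axis and vertical above 0.01 rad).
It fails at once if the balance is shoved more than 12 mm (distance of balance from where it was at the start of the episode above 0.012 m).
It fails at once if the balance is pressed or knocked by the robot with more than 30 N (contact force between any of the fingers, the arm and balance above 30 N).
It fails at once if the vial or the cone is moved more than 20 mm (distance of any of vial, cone from where it was at the start of the episode above 0.02 m).
It also fails if it takes over 72 s, if anything falls off the work surface, if the arm or the gripper's body presses on something with over 40 N, if the wrist force passes 120 N, or if a joint passes its speed limit or range.

## Robot

A 6-joint arm with a two-finger parallel gripper is mounted at the origin on a cart in front of the work surface, level with it; the furniture and walls round the work are solid. World frame = base frame: x ahead of the robot, y to its left, z up, the work surface at z = 0. Lengths are in m, angles in rad, forces in N, time in s.
With the tool pointing down it reaches from about 0.275 to 0.825 m from the base axis. Payload 4.9 kg.
Tool frame: the origin (TCP) lies midway between the tips of the shut fingers; the grasp point (between the pads) lies 19 mm behind it (grip_point_offset is the distance from the TCP to the grasp point, in m); z points along the fingers, x is the direction in which the jaws open and shut, and the axes are right-handed (so a half turn about z gives the same grasp; the last joint's range is limited). The gripper opens to 85 mm and grips with 20 to 120 N. Pads are 22 mm wide; open, the fingers measure 114 mm over their backs; the gripper's body (76 mm by 85 mm) begins 54 mm behind the grasp point. The pads swing forward as they close: fully open they stand 13 mm farther back than shut.
Start: joints at [1.115, 0.326, -0.193, 1.052, 0, 1.437], TCP at [0.174, 0.522, 0.231] pointing down, gripper open.
Joint ranges: [-2.65, 2.65], [-0.97, 1.79], [-1.3, 1.35], [-1.93, 2.1], [-1.47, 1.37], [-3.14, 3.14]. Speed limits (rad/s): [2.57, 2.57, 3.14, 3.14, 3.14, 3.14].

## Interface

Orientations are given as a rotation vector (axis times angle).
In Python, from cell import * gives the robot as it stands. Calls block until the motion is done:
- movep(position, orientation): joint-space move of the TCP to a pose.
- move_l(position, velocity=0.15, rot=None, until_force=None): straight line of the TCP; rot=None keeps the orientation; velocity is the mean speed in m/s. With until_force (N) it stops when the force on the tool has changed by that much, and returns True; else False.
- set_joints(angles): joint-space move.
- let_go() and grab(newtons=None): open the fingers fully, or close them until they stop; newtons is the grip in N (None keeps the last).
- sleep(seconds).
- ik(position, orientation): joint angles nearest the present ones, or None.
- get_state(): the state.
- grab_frame(name): name is "scene" or "side" or "wrist"; returns a dict with "img" (384x512x3 uint8, red, green, blue), "fx", "fy", "cx", "cy" (pixels), "cam_to_world" (4x4, takes a point from camera to world coordinates); the wrist camera has in their place "T_tool_cam" (4x4, takes a point from camera to tool coordinates, whose origin is the TCP and whose axes are the tool frame's). Camera axes: x right, y down, z forward; pixel columns grow to the right and rows downward; lengths in m; the calibration is good to about 2 mm. A picture is of the moment at which its call begins: read the wrist's pose just before it. There is no depth.
A pose or a line that the arm cannot do raises MotionError and nothing moves.
- sign_off(): hands the job in, once; it reports no verdict.
Trained networks look in the newest picture that a camera, given by its name, has taken for a name from the list of things; names that differ only in an ending like _2 or _b are one class to them, and where a whole thing is asked for, a point or a joint stands for the part that bears it (a point fixed in the world has none). Each returns a list of dicts, best first, with "score" (0 to 1); they miss things now and then, are a little off and sometimes report something else, mostly with a low value. They report only what shows in the picture. A call takes as long as a camera call.
- spot_in(camera, name): "centre" ([column, row] in pixels, amid what is visible of it).
- silhouettes(camera, name): "mask" (384x512 bool, what is visible of it) and "centre" ([column, row] in pixels, amid what is visible of it).
- tip_of(camera, name): "centre" ([column, row] in pixels: a listed point, or the origin of a listed thing).
The state is a dict: "clock": time; "q": joint angles; "joint_velocities": joint speeds; "tau": joint torques, N m; "position": TCP position; "eef_rot": TCP orientation; "contact_force": force on the tool from outside, world axes, zero at the start; "wrist_torque": the same for the moment, N m; "finger_gap": opening from 0.0 (shut) to 1.0 (fully open).
Only numpy, scipy, OpenCV 4.12 (cv2) and the standard library are available. Lean on these libraries where they do the work, as an engineer would, in place of code of your own. Each camera call takes 0.05 s, during which the arm holds its last target. There are 200 camera calls.

## Working session

There is one attempt and no reset: what is moved stays moved. The work goes in short steps, each a Python script; the robot and the scene stay as the last script left them, time stands still between calls to the robot, and variables do not carry over. Pictures are saved under pics/ and viewed, about 8 in all and at most 12, crops included, and the job is handed in when it is done.

```bash
ls; mkdir -p pics; cat > h.py <<'E'
from cell import *
import numpy as np, cv2
from scipy.spatial.transform import Rotation as R
def cam(name):
    s=get_state(); f=grab_frame(name)
    if name=="wrist":
        T=np.eye(4);T[:3,:3]=R.from_rotvec(s["eef_rot"]).as_matrix();T[:3,3]=s["position"]
        f["M"]=T@np.array(f["T_tool_cam"])
    else: f["M"]=np.array(f["cam_to_world"])
    return f
def ray(f,px,z):
    d=f["M"][:3,:3]@np.array([(px[0]-f["cx"])/f["fx"],(px[1]-f["cy"])/f["fy"],1]);o=f["M"][:3,3]
    return o+d*(z-o[2])/d[2]
def proj(f,p):
    c=np.linalg.inv(f["M"])@np.r_[p,1]
    return [f["fx"]*c[0]/c[2]+f["cx"],f["fy"]*c[1]/c[2]+f["cy"]]
E
python3 - <<'E'
from h import *
H={"balance":0,"foot_axis":0,"press_spot":.056,"shim_heel":.010,"shim_tip":.001,"vial":0,"cone":0}
ims=[]
for c in("scene","side"):
    f=cam(c); ims.append(f["img"]); print(c,f["M"][:3,3].round(3))
    for n,z in H.items():
        for d in tip_of(c,n)[:2]: print(n,round(d["score"],2),np.round(d["centre"]),ray(f,d["centre"],z).round(4))
for i,m in enumerate(ims): cv2.imwrite(f"pics/a{i}.png",cv2.resize(m[:,:,::-1],(800,600)))
print(get_state())
E
```

```text
pics
scene [0.218 0.416 0.535]
balance 0.97 [196. 196.] [ 0.6819 -0.2516  0.    ]
foot_axis 0.85 [208. 217.] [ 0.6202 -0.1943  0.    ]
foot_axis 0.4 [275. 286.] [ 0.4213 -0.0745  0.    ]
press_spot 0.56 [208. 195.] [ 0.6147 -0.1939  0.056 ]
shim_heel 0.8 [276. 228.] [ 0.4752 -0.2059  0.01  ]
shim_tip 0.69 [328. 243.] [ 0.3738 -0.2144  0.001 ]
vial 0.73 [308. 199.] [ 0.4565 -0.3381  0.    ]
cone 0.74 [278. 289.] [ 0.413  -0.0703  0.    ]
side [0.378 0.499 0.528]
balance 0.65 [198. 195.] [ 0.6793 -0.2631  0.    ]
foot_axis 0.78 [213. 210.] [ 0.618 -0.204  0.   ]
press_spot 0.57 [214. 192.] [ 0.613  -0.2027  0.056 ]
shim_heel 0.63 [269. 214.] [ 0.4726 -0.1939  0.01  ]
shim_tip 0.78 [316. 215.] [ 0.3604 -0.2218  0.001 ]
vial 0.57 [283. 185.] [ 0.4572 -0.3532  0.    ]
cone 0.56 [287. 253.] [ 0.4167 -0.0769  0.    ]
{'clock': 0.8, 'q': array([ 1.11480210e+00,  3.26191429e-01, -1.92591501e-01,  1.05200390e+00,
       -1.11374414e-05,  1.43659035e+00]), 'joint_velocities': array([-0.00028773,  0.00114404, -0.00031417, -0.00047254, -0.00065237,
        0.00274603]), 'tau': array([-1.79930034e-04, -4.43272913e+01,  2.62746173e+01,  8.94045388e-04,
        2.27378632e-04, -1.62464325e-06]), 'position': array([0.17394937, 0.52178898, 0.23128874]), 'eef_rot': array([2.54862276e+00, 1.83687038e+00, 2.13988923e-05]), 'contact_force': array([-0.01830915, -0.11771454, -0.23875493]), 'wrist_torque': array([ 0.00373221, -0.03087513, -0.01790313]), 'finger_gap': 0.99616188188013}
```

View pics/a0.png

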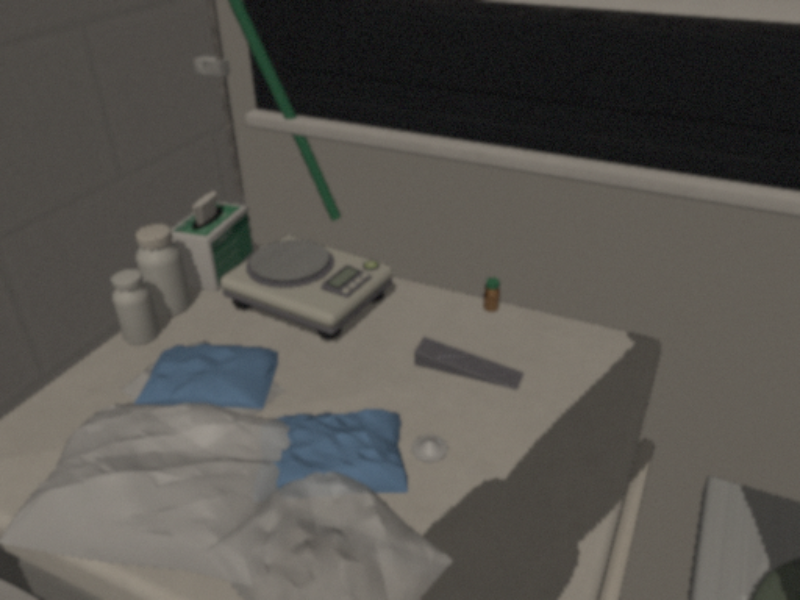

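View pics/a1.png

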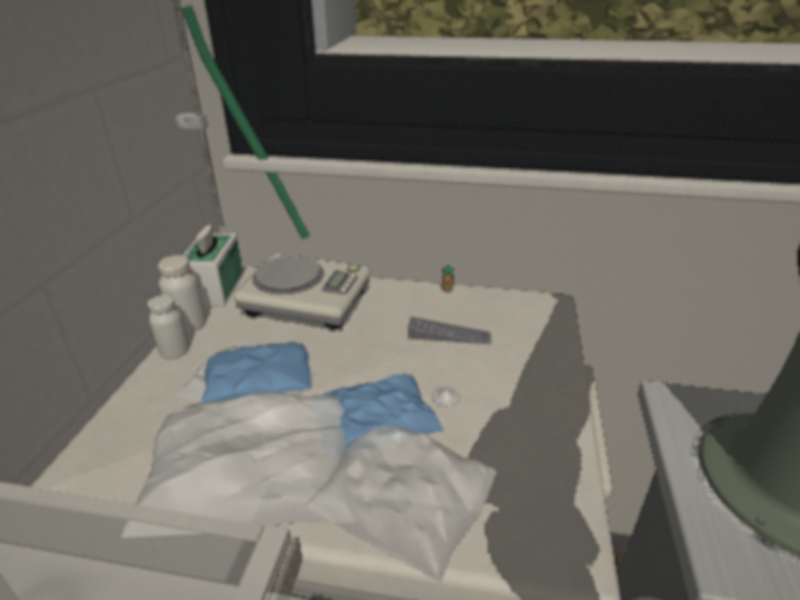

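The shim (415–522, 340–388 in the first picture) lies with its thick end towards the balance. It has to be turned through about 180° and fed in from the front. The foot shows at about (330, 333), the vial at (492, 295) and the cone at (430, 448). Next I take a closer look from above with the wrist camera.

```bash
cat >> h.py <<'E'
def down(yaw):  # tool z down, tool x (jaw axis) at angle yaw in world
    c,s=np.cos(yaw),np.sin(yaw)
    return R.from_matrix(np.array([[c,s,0],[s,-c,0],[0,0,-1.]])).as_rotvec()
E
python3 - <<'E'
from h import *
print(np.degrees(np.arctan2(*R.from_rotvec(get_state()["eef_rot"]).as_matrix()[[1,0],0])))
for y in (-90,90): 
    for p in ([.47,-.2,.25],[.47,-.2,.02],[.53,-.19,.02],[.61,-.2,.1]): print(y,p,ik(p,down(np.radians(y))))
cands=[y for y in(90,-90) if ik([.46,-.19,.28],down(np.radians(y))) is not None]
movep([.46,-.19,.28],down(np.radians(cands[0])))
f=cam("wrist");print(f["M"].round(3))
for n,z in {"balance":0,"foot_axis":0,"press_spot":.056,"shim_heel":.010,"shim_tip":.001,"vial":0,"cone":0}.items():
    for d in tip_of("wrist",n)[:2]: print(n,round(d["score"],2),np.round(d["centre"]),ray(f,d["centre"],z).round(4))
for d in silhouettes("wrist","shim_heel")[:1]:
    m=d["mask"].astype(np.uint8); r=cv2.minAreaRect(cv2.findNonZero(m)); print("shim",d["score"],[ray(f,p,.005).round(3) for p in cv2.boxPoints(r)])
cv2.imwrite("pics/b.png",cv2.resize(f["img"][:,:,::-1],(800,600)))
print(get_state()["clock"],get_state()["q"].round(2))
E
```

```text
71.56289177868608
-90 [0.47, -0.2, 0.25] [-0.54691674  0.24126881 -0.26048832  1.0690392   0.          2.59467592]
-90 [0.47, -0.2, 0.02] [-0.54691674  0.50324039 -0.55005056  0.51750537  0.          2.59467592]
-90 [0.53, -0.19, 0.02] [-0.47531572  0.57468804 -0.40836463  0.58774366  0.          2.66627693]
-90 [0.61, -0.2, 0.1] [-0.43172781  0.59895766 -0.10851814  0.86332052  0.          2.70986485]
90 [0.47, -0.2, 0.25] [-0.54691674  0.24126881 -0.26048832  1.0690392   0.         -0.54691674]
90 [0.47, -0.2, 0.02] [-0.54691674  0.50324039 -0.55005056  0.51750537  0.         -0.54691674]
90 [0.53, -0.19, 0.02] [-0.47531572  0.57468804 -0.40836463  0.58774366  0.         -0.47531572]
90 [0.61, -0.2, 0.1] [-0.43172781  0.59895766 -0.10851814  0.86332052  0.         -0.43172781]
[[-0.     0.954  0.301  0.383]
 [ 1.     0.     0.001 -0.19 ]
 [ 0.     0.301 -0.954  0.422]
 [ 0.     0.     0.     1.   ]]
balance 0.97 [212. 288.] [ 0.6822 -0.2599  0.    ]
balance 0.4 [349. 123.] [ 0.4231 -0.0655  0.    ]
foot_axis 0.75 [248. 252.] [ 0.6181 -0.2034  0.    ]
press_spot 0.92 [245. 269.] [ 0.6119 -0.2057  0.056 ]
shim_heel 0.8 [239. 167.] [ 0.482  -0.2132  0.01  ]
shim_tip 0.6 [237.  75.] [ 0.3634 -0.215   0.001 ]
shim_tip 0.28 [235. 165.] [ 0.4812 -0.2191  0.001 ]
vial 0.86 [138. 143.] [ 0.451 -0.352  0.   ]
cone 0.78 [348. 123.] [ 0.4236 -0.0668  0.    ]
shim 0.68 [array([ 0.366, -0.236,  0.005]), array([ 0.364, -0.202,  0.005]), array([ 0.497, -0.194,  0.005]), array([ 0.5  , -0.232,  0.005])]
3.9583 [-0.54  0.2  -0.24  1.13  0.   -0.54]
```

View pics/b.png

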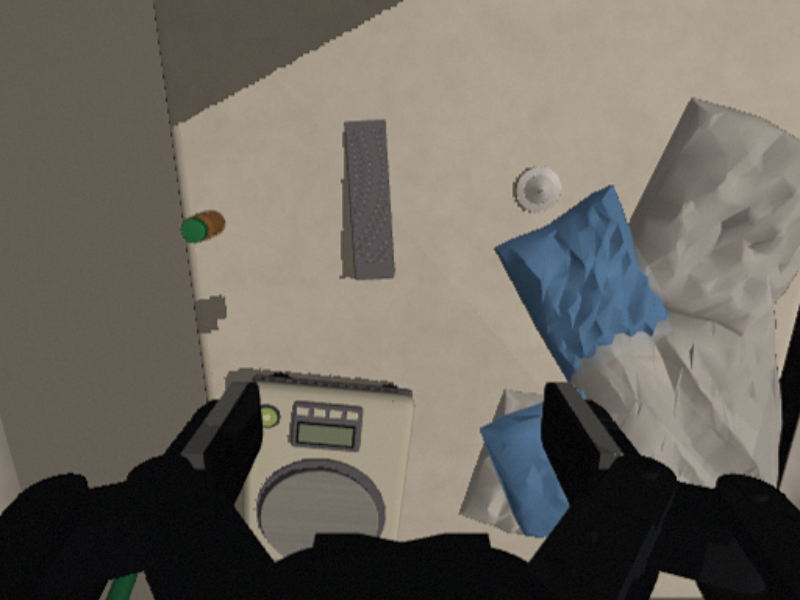

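The wrist view shows the shim with its thin end at (365,121) and its thick end at (374,277). The casing's front-left top corner is at (412,393), its front edge runs left to about (255,383), and its left edge runs down to (402,540). I compute poses from these pixels.

```bash
python3 - <<'E'
from h import *
f=cam("wrist")
P=lambda u,v,z:ray(f,(u*.64,v*.64),z)[:2]
t=P(365,121,.002);k=P(374,277,.022);print("shim",t,k,np.linalg.norm(t-k),np.degrees(np.arctan2(*(t-k)[::-1])))
g=cv2.cvtColor(f["img"],cv2.COLOR_RGB2GRAY)
c=P(412,393,.056);a=P(255,383,.056);b=P(402,540,.056)
print("bal",c,a,b,"yaw front",np.degrees(np.arctan2(*(c-a)[::-1]))-90,"left",np.degrees(np.arctan2(*(b-c)[::-1])),np.linalg.norm(c-a))
y=np.radians(-6);ex=np.array([np.cos(y),np.sin(y)]);ey=np.array([-ex[1],ex[0]])
print("foot from corner",c+.023*ex-.023*ey)
fo=c+.023*ex-.023*ey
cv2.imwrite("pics/c.png",cv2.resize(f["img"][210:310,120:300,::-1],None,fx=4,fy=4,interpolation=cv2.INTER_CUBIC))
E
```

```text
shim [ 0.36604678 -0.21945325] [ 0.49299244 -0.2132024 ] 0.12709945753186966 -177.18101209807415
bal [ 0.58579051 -0.18070962] [ 0.57627644 -0.31320945] [ 0.74168225 -0.18916846] yaw front -4.1070399563797935 left -3.1058811428372732 0.1328409716615304
foot from corner [ 0.60626036 -0.20598777]
```

View pics/c.png

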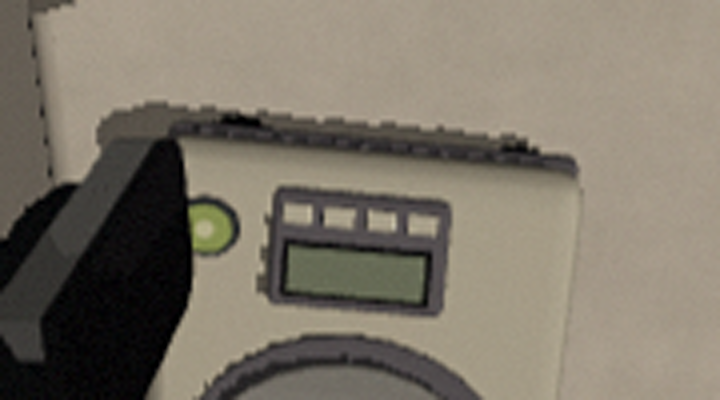

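Estimates agree: the heel is at about (.481,-.2135) with the axis at -177.2°, the foot at about (.613,-.204), and the balance yaw is about -4.2°. Next: grasp, lift, turn and set down short of the casing.

```bash
cat >> h.py <<'E'
BY=np.radians(-4.2); EX=np.array([np.cos(BY),np.sin(BY)]); EY=np.array([-EX[1],EX[0]]); FOOT=np.array([.613,-.204])
def st(*a):
    s=get_state(); print(*a,"t%.1f"%s["clock"],s["position"].round(4),"F",s["contact_force"].round(1),"gap%.3f"%s["finger_gap"])
E
python3 - <<'E'
from h import *
y=np.radians(92.8)
movep([.480,-.2135,.10],down(y)); move_l([.480,-.2135,.004],.12); st("down")
grab(40); sleep(.2); st("grab")
move_l([.480,-.2135,.13],.2); st("lift")
y2=BY-np.pi/2
p=FOOT-EX*(.117+.045)
q=ik([p[0],p[1],.10],down(y2)); print(q)
movep([p[0],p[1],.10],down(y2)); st("turn")
f=cam("scene"); cv2.imwrite("pics/d.png",cv2.resize(f["img"][130:310,150:390,::-1],None,fx=3,fy=3,interpolation=cv2.INTER_CUBIC))
f=cam("wrist"); cv2.imwrite("pics/e.png",cv2.resize(f["img"][:,:,::-1],(800,600)))
E
```

```text
down t5.7 [ 0.4807 -0.2139  0.0048] F [ 0.5  0.7 -0.7] gap0.999
grab t6.5 [ 0.4804 -0.2138  0.0045] F [-0.5 -0.3  6. ] gap0.384
lift t7.2 [ 0.4793 -0.213   0.129 ] F [ 0.   0.6 -1.1] gap0.391
[-0.55296966  0.35439783 -0.52839963  0.68799887  0.          2.66192683]
turn t10.0 [ 0.4514 -0.1921  0.0999] F [ 0.3  1.  -0. ] gap0.386
```

View pics/e.png

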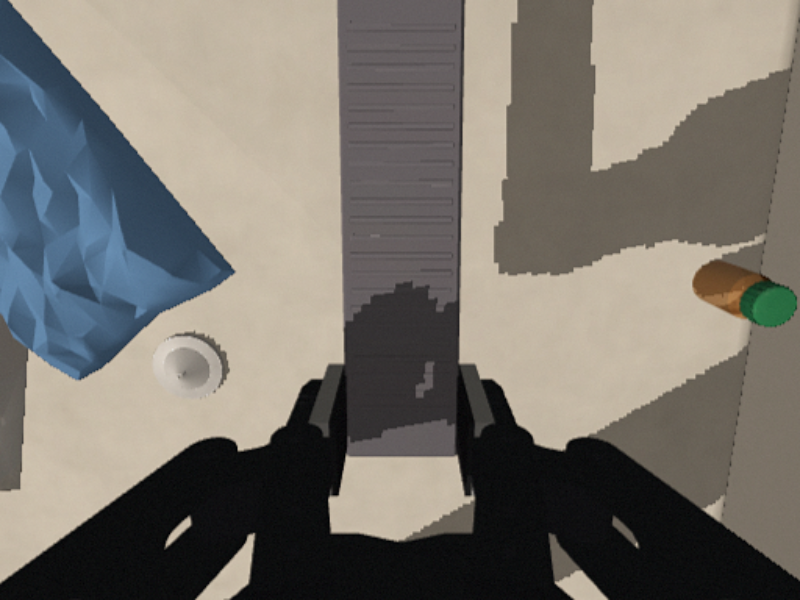

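View pics/d.png

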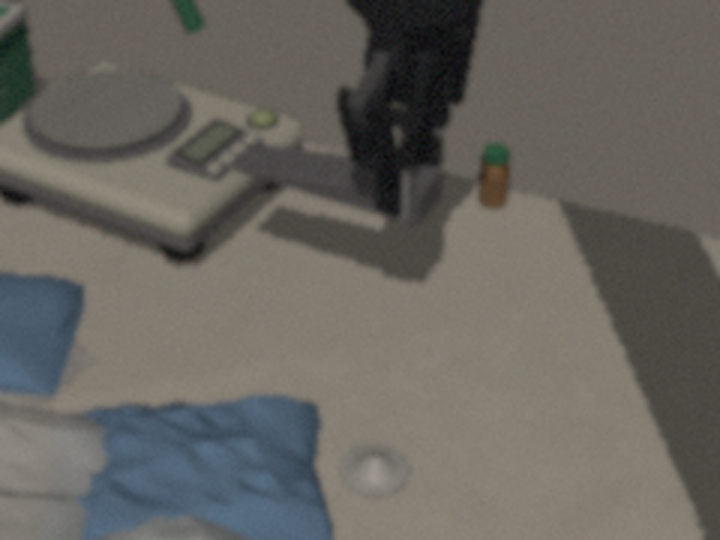

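The wrist view shows the shim held squarely, thin end forward. In the scene view the foot is visible at crop (185,250), so I cross-check it. Then lower, and slide in until the first resistance.

```bash
python3 - <<'E'
from h import *
f=cam("scene"); print("foot px ray",ray(f,(211.7,213.3),.008).round(4), "proj est",np.round(proj(f,np.r_[FOOT,.008]),1))
p=get_state()["position"]; st("0")
print(move_l([p[0],p[1],.0045],.05,until_force=4)); st("low")
p=get_state()["position"]
e=p[:2]+EX*.025
print(move_l([e[0],e[1],p[2]],.04,until_force=5)); st("slide free")
p=get_state()["position"]
e=p[:2]+EX*.085
print(move_l([e[0],e[1],p[2]],.03,until_force=3.5)); st("contact")
p=get_state()["position"][:2]; print("tip rel foot",(p+EX*.117-FOOT)@EX,(p-FOOT)@EY)
for c in("scene","side"):
    f=cam(c); print([ (n,round(d["score"],2),ray(f,d["centre"],z).round(4)) for n,z in(("balance",0),("foot_axis",0)) for d in tip_of(c,n)[:1]])
    if c=="scene": cv2.imwrite("pics/f.png",cv2.resize(f["img"][130:310,150:390,::-1],None,fx=3,fy=3,interpolation=cv2.INTER_CUBIC))
E
```

```text
foot px ray [ 0.6132 -0.1994  0.008 ] proj est [212.9 212.1]
0 t10.1 [ 0.4515 -0.1921  0.1   ] F [ 0.2 -0.6 -0.6] gap0.386
False
low t12.2 [ 0.4517 -0.1922  0.0047] F [-0.5  0.4 -0.9] gap0.386
False
slide free t13.0 [ 0.4764 -0.1939  0.0046] F [ 0.7 -0.6 -1.1] gap0.386
True
contact t14.3 [ 0.5075 -0.1962  0.0045] F [ 0.4 -0.3  4.8] gap0.387
tip rel foot 0.01119012246313536 2.5400986815814513e-05
[('balance', 0.69, array([ 0.68  , -0.2477,  0.    ])), ('foot_axis', 0.76, array([ 0.6218, -0.1955,  0.    ]))]
[('balance', 0.91, array([ 0.6878, -0.2631,  0.    ])), ('foot_axis', 0.81, array([ 0.6251, -0.1993,  0.    ]))]
```

View pics/f.png

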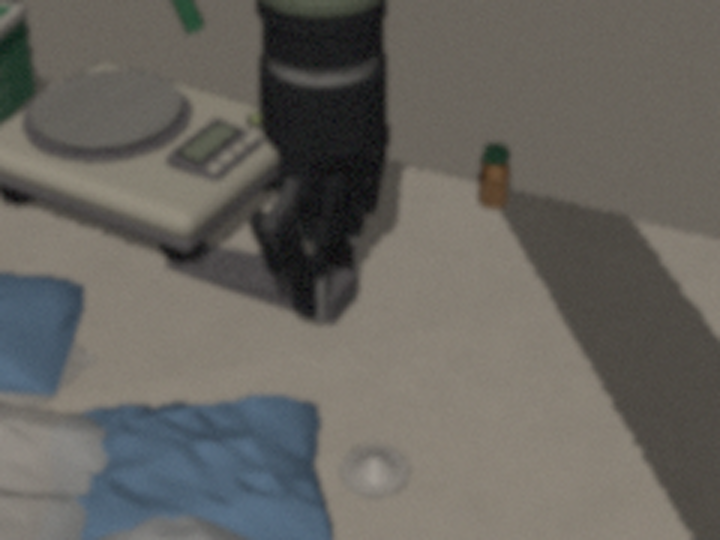

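Contact came with the tip about 11 mm past the foot estimate, and the balance is unmoved. I let go so the shim lies flat, then push its thick face with shut fingers to about 10 N.

```bash
cat >> h.py <<'E'
def meanF(n=25):
    a=[]
    for _ in range(n): sleep(.02); a.append(get_state()["contact_force"])
    return np.mean(a,0)
E
python3 - <<'E'
from h import *
p=get_state()["position"].copy()
let_go(); st("open")
move_l([p[0],p[1],.075],.15)
b=p[:2]-EX*.045
move_l([b[0],b[1],.075],.15); grab(20)
move_l([b[0],b[1],.010],.12); F0=meanF(); st("behind"); print("F0",F0)
e=p[:2]+EX*.05
r=move_l([e[0],e[1],.010],.015,until_force=9.5); st("push %s"%r)
F1=meanF(); q=get_state()["position"][:2]
print("F1-F0",(F1-F0).round(2),"along",-(F1-F0)[:2]@EX,"adv past contact face", (q-p[:2])@EX+.013+.011)
E
```

```text
open t15.2 [ 0.5058 -0.1956  0.0036] F [-1.  -0.3  0. ] gap0.998
behind t18.1 [ 0.4628 -0.1931  0.0104] F [ 0.1  0.1 -1. ] gap0.001
F0 [-0.09984854 -0.0925131  -0.0976145 ]
push True t20.5 [ 0.4827 -0.1939  0.0093] F [0.3 0.5 0.1] gap0.001
F1-F0 [ 0.12 -0.01  0.04] along -0.12307344523901884 adv past contact face -0.0014475224531239218
```

The trigger was probably the bump on first touch, as no force remains. I continue in small steps and log the force.

```bash
python3 - <<'E'
from h import *
F0=meanF(15); s=get_state()["position"][:2].copy(); cmd=.0
for i in range(14):
    cmd+=.0015; e=s+EX*cmd
    r=move_l([e[0],e[1],.010],.015,until_force=9)
    F=meanF(6)-F0; q=get_state()["position"]
    print(i,r,"cmd %.4f act %.4f"%(cmd,(q[:2]-s)@EX),"F",F.round(1),"z%.4f"%q[2])
    if -F[:2]@EX>9: break
st()
E
```

```text
0 False cmd 0.0015 act 0.0011 F [-1.6  0.5 -0.6] z0.0099
1 False cmd 0.0030 act 0.0016 F [-5.3  0.4  2.5] z0.0097
2 False cmd 0.0045 act 0.0022 F [-7.5  0.5  4.1] z0.0097
3 False cmd 0.0060 act 0.0029 F [-8.7  0.5  5.3] z0.0096
4 False cmd 0.0075 act 0.0037 F [-10.5   0.4   6.9] z0.0095
t22.9 [ 0.4859 -0.1934  0.0095] F [-9.1  0.8  7. ] gap-0.001
```

There is 10.5 N of push, but about 7 N of vertical drag costs some of it in table friction. I raise the commanded z slightly and push to about 10 N net.

```bash
python3 - <<'E'
from h import *
s=get_state()["position"][:2].copy(); b=s-EX*.006
move_l([b[0],b[1],.010],.03); F0=meanF(15); print("F0",F0.round(1))
cmd=-.001
for i in range(14):
    cmd+=.0015; e=s+EX*cmd
    move_l([e[0],e[1],.010+.0004*i],.015)
    F=meanF(6)-F0; q=get_state()["position"]; a=-F[:2]@EX; net=a-.5*max(F[2],0)
    print(i,"act %.4f"%((q[:2]-s)@EX),"F",F.round(1),"net %.1f"%net,"z%.4f"%q[2])
    if net>9 or a>12: break
b=s-EX*.05
move_l([b[0],b[1],.010],.05); st(); move_l([b[0],b[1],.12],.2)
f=cam("wrist"); cv2.imwrite("pics/g.png",cv2.resize(f["img"][:,:,::-1],(800,600)))
print([ (n,round(d["score"],2),ray(f,d["centre"],z).round(4)) for n,z in(("balance",0),("press_spot",.056),("shim_heel",.01)) for d in tip_of("wrist",n)[:1]])
E
```

```text
F0 [-0.1 -0.1 -0.1]
0 act -0.0000 F [-2.7 -0.6  0.9] net 2.2 z0.0099
1 act 0.0003 F [-5.   0.   1.1] net 4.4 z0.0099
2 act 0.0009 F [-6.1  0.1  0.7] net 5.7 z0.0099
3 act 0.0015 F [-7.7  0.5  0.6] net 7.4 z0.0101
4 act 0.0028 F [-8.1  0.8  0.6] net 7.9 z0.0104
5 act 0.0036 F [-9.1  0.7  0.4] net 8.9 z0.0106
6 act 0.0045 F [-9.8  0.5  0.2] net 9.7 z0.0108
t27.7 [ 0.4365 -0.19    0.0101] F [-0.3  0.2 -0.8] gap0.001
[('shim_heel', 0.69, array([ 0.5146, -0.1965,  0.01  ]))]
```

View pics/g.png

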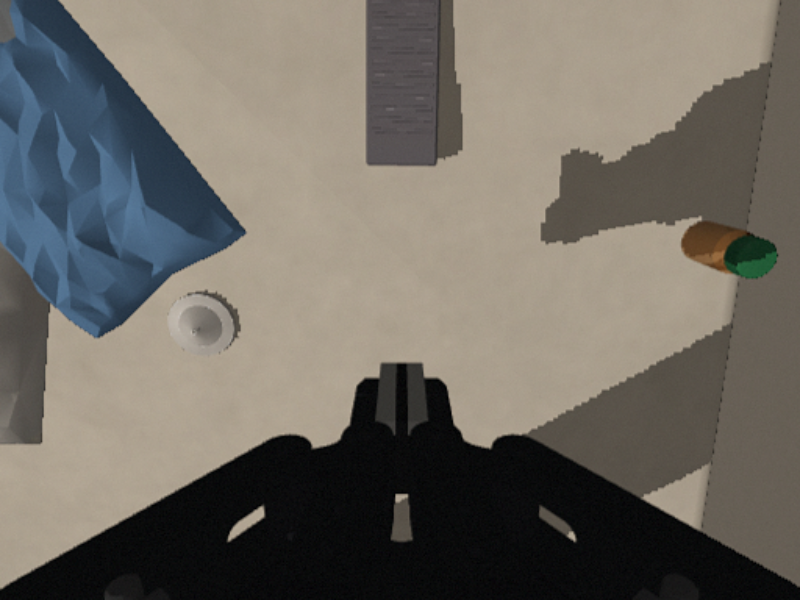

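The shim is jammed straight at pixels (365–437, 0–165), and the vial and cone are untouched. Next is the press test, in small force steps.

```bash
python3 - <<'E'
from h import *
f=cam("scene")
print([ (c,n,round(d["score"],2),ray(cam(c),d["centre"],z).round(4)) for c in("scene","side") for n,z in(("balance",0),("press_spot",.056),("shim_heel",.01)) for d in (cam(c) and tip_of(c,n))[:1]])
cv2.imwrite("pics/h.png",cv2.resize(f["img"][130:310,150:390,::-1],None,fx=3,fy=3,interpolation=cv2.INTER_CUBIC))
t=FOOT+EX*.002
rot=get_state()["eef_rot"]
move_l([t[0],t[1],.12],.15); st("over")
move_l([t[0],t[1],.066],.1); F0=meanF(15); print(F0.round(1))
r=move_l([t[0],t[1],.052],.01,until_force=3); st("touch %s"%r)
z=get_state()["position"][2]
for i in range(16):
    z-=.0007; move_l([t[0],t[1],z],.01); F=meanF(6)-F0; print("%.4f"%z,get_state()["position"].round(4),F.round(1))
    if F[2]>8.3: break
F=meanF(30)-F0; print("hold",F.round(1)); st()
E
```

```text
[('scene', 'balance', 0.9, array([ 0.6792, -0.2558,  0.    ])), ('scene', 'press_spot', 0.96, array([ 0.6188, -0.1963,  0.056 ])), ('scene', 'shim_heel', 0.81, array([ 0.5055, -0.1812,  0.01  ])), ('side', 'balance', 0.8, array([ 0.6855, -0.2706,  0.    ])), ('side', 'press_spot', 0.62, array([ 0.6113, -0.2021,  0.056 ])), ('side', 'shim_heel', 0.59, array([ 0.5139, -0.193 ,  0.01  ]))]
over t30.9 [ 0.6144 -0.204   0.1199] F [ 0.5 -0.   0. ] gap-0.002
[0.1 0.1 0.3]
touch True t32.9 [ 0.6149 -0.2041  0.0558] F [0.4 0.5 4.5] gap-0.002
0.0551 [ 0.6149 -0.2041  0.0557] [-2.1  0.9  6.1]
0.0544 [ 0.6149 -0.204   0.0556] [-3.2  1.4  9.7]
hold [-3.1  1.4  9.7]
t34.0 [ 0.6149 -0.204   0.0556] F [-3.   2.1 10.4] gap-0.003
```

View pics/h.png

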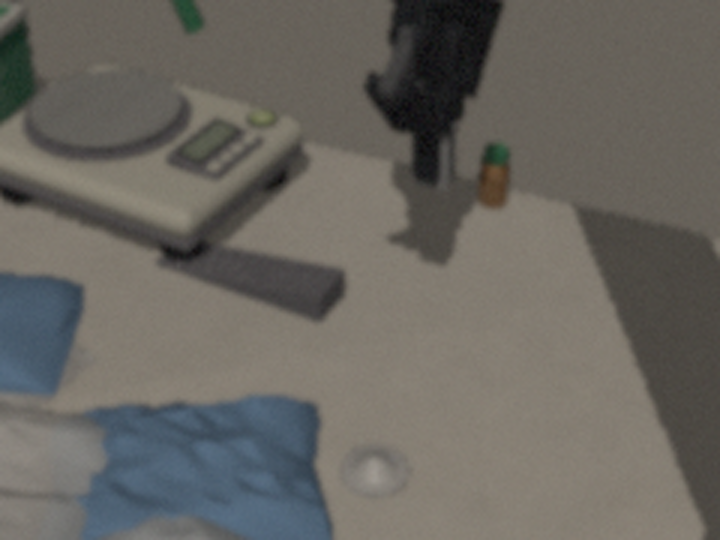

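The press held 9.7 N for over half a second with about 0.2 mm of travel, so the corner doesn't give. The picture shows the shim (160–345, 245–318) under the foot (185,250), with balance, vial and cone where they were. Now I retreat, check once more and hand in.

```bash
python3 - <<'E'
from h import *
p=get_state()["position"]
move_l([p[0],p[1],.09],.05); move_l([p[0]-.2,p[1],.16],.15); sleep(.5); st()
f=cam("scene"); new=cv2.resize(f["img"][130:310,150:390,::-1],None,fx=3,fy=3,interpolation=cv2.INTER_CUBIC)
old=cv2.imread("pics/h.png"); d0=cv2.imread("pics/d.png")
gr=lambda m:np.float32(cv2.cvtColor(m,cv2.COLOR_BGR2GRAY))
w=(slice(60,230),slice(0,160))
print("balance shift px/3 vs before shim:",cv2.phaseCorrelate(gr(d0)[w],gr(new)[w]),"vs before press",cv2.phaseCorrelate(gr(old)[w],gr(new)[w]))
w=(slice(220,330),slice(150,350)); print("shim vs before press",cv2.phaseCorrelate(gr(old)[w],gr(new)[w]))
cv2.imwrite("pics/i.png",new)
sign_off()
E
```

```text
t37.0 [ 0.4149 -0.204   0.16  ] F [-0.   0.5  0.5] gap-0.000
balance shift px/3 vs before shim: ((0.02324567477171513, 0.009228659605128087), 0.5283546396096548) vs before press ((0.029013760300529157, 0.041921337325291574), 0.5631855003039042)
shim vs before press ((0.07674859458816741, 0.005772104129931677), 0.5738943939208985)
the job is handed in; nothing more can be done
```

The shim is jammed under the front-left foot, the press test held, and the job was handed in at about 37 s. `sign_off` gives no verdict.

- **Shim:** I turned it end for end, slid it thin end first under the foot from the front, and let go. With shut fingers I then pushed its thick end to about 9.8 N, about 9.7 N net of table friction. Its tip is about 15–18 mm past the foot's axis, within the 80 mm limit.
- **Press test:** The shut fingers pressed over the foot with a mean of 9.7 N for over 0.5 s. They moved only about 0.2 mm after touching the casing, so the corner no longer gives.
- **Last checks:** Compared with earlier scene pictures, the balance and the shim show no visible shift (less than 0.1 pixel at 3x enlargement). The vial and cone looked undisturbed before the press, and the gripper was clear of everything at hand-in.
- **What went differently:** The first push with shut fingers stopped at once on an impact spike, with no force left. A second push reached 10.5 N but with about 7 N of vertical drag, so I repeated it with the drag removed.
- **Not checked directly:** I could not measure the balance's tilt or the force between shim and balance. I inferred both from the push and press forces and the pictures. The networks' foot positions differed by about 1 cm, so the tip distance is approximate.

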